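# Load the ear-mould pots into the curing rack in reverse order

### The job

Move the four ear-mould pots from the dark wooden incoming rack to the white curing rack in reverse order: the pot that stands furthest to the robot's left in the wooden rack goes into the white rack's rightmost bay, the next one into the bay beside it, and so on, until the leftmost bay takes the pot that stood furthest right. Keep every pot upright all the way, and leave each standing flat in its own bay, lid up and let go.

Things in the scene. Friction and masses are not known exactly. Their poses are not given: they have to be found in the camera images.
- incoming_rack: Dark wooden incoming rack. Fixed, at left or right, 252 mm row of 4 bays. Origin: row's centre, table height; y along the row to the robot's left, x away from the robot; turned up to 0.3 rad. Bay centres x 0, y +93, +31, -31, -93 mm; bays 58 x 58 mm, floor 8 mm above the table, walls 4 mm thick, tops 18 mm above the table. 8 mm high ledge with the tickets on the robot's side.
- curing_rack: White curing rack. Fixed, at left or right, 252 mm row of 4 bays. Origin: row's centre, table height; y along the row to the robot's left, x away from the robot; turned up to 0.3 rad. Bay centres x 0, y +93, +31, -31, -93 mm; bays 58 x 58 mm, floor 8 mm above the table, walls 4 mm thick, tops 18 mm above the table. Bare 8 mm high ledge on the robot's side.
- pot_red: Loose pot with a red lid: clear round body with a pink ear mould in it, 40 mm diameter all the way up, 62 mm tall (lid: upper 18 mm), 40 to 85 g. Origin: centre of its underside; z up. Starts in the incoming rack's bay behind the ticket of its colour, within 6 mm of the bay's centre; its yaw means nothing.
- pot_yellow: Loose pot with a yellow lid: clear round body with a pink ear mould in it, 40 mm diameter all the way up, 62 mm tall (lid: upper 18 mm), 40 to 85 g. Origin: centre of its underside; z up. Starts in the incoming rack's bay behind the ticket of its colour, within 6 mm of the bay's centre; its yaw means nothing.
- pot_green: Loose pot with a green lid: clear round body with a pink ear mould in it, 40 mm diameter all the way up, 62 mm tall (lid: upper 18 mm), 40 to 85 g. Origin: centre of its underside; z up. Starts in the incoming rack's bay behind the ticket of its colour, within 6 mm of the bay's centre; its yaw means nothing.
- pot_blue: Loose pot with a blue lid: clear round body with a pink ear mould in it, 40 mm diameter all the way up, 62 mm tall (lid: upper 18 mm), 40 to 85 g. Origin: centre of its underside; z up. Starts in the incoming rack's bay behind the ticket of its colour, within 6 mm of the bay's centre; its yaw means nothing.
- ticket_red: Flat red job ticket, 22 x 36 x 5 mm, fixed on the incoming rack's ledge on the robot's side of the bay where the red pot starts (bay centre 47 mm along the rack's +x). Origin: centre of its underside. It stays, and goes on showing the starting order; nothing is put on it.
- ticket_yellow: Flat yellow job ticket, 22 x 36 x 5 mm, fixed on the incoming rack's ledge on the robot's side of the bay where the yellow pot starts (bay centre 47 mm along the rack's +x). Origin: centre of its underside. It stays, and goes on showing the starting order; nothing is put on it.
- ticket_green: Flat green job ticket, 22 x 36 x 5 mm, fixed on the incoming rack's ledge on the robot's side of the bay where the green pot starts (bay centre 47 mm along the rack's +x). Origin: centre of its underside. It stays, and goes on showing the starting order; nothing is put on it.
- ticket_blue: Flat blue job ticket, 22 x 36 x 5 mm, fixed on the incoming rack's ledge on the robot's side of the bay where the blue pot starts (bay centre 47 mm along the rack's +x). Origin: centre of its underside. It stays, and goes on showing the starting order; nothing is put on it.
Things that resemble listed ones, but are neither listed nor needed, are in the scene too. What is shaped like the pot_yellow but orange is not meant.

How it is judged (in metres and radians):
At the end, for the whole second after the job is handed in: Every pot stands in the bay of the white curing rack that mirrors its starting bay (marked by its ticket): its centre within 12 mm of the bay's centre along and across the rack, its underside within 5 mm of the bay floor, less than 0.1 rad from upright, at rest (below 20 mm/s) and released (((y of ticket_red in the frame of incoming_rack between 0.073 and 0.113 m and y of pot_red in the frame of curing_rack between -0.105 and -0.081 m) or (y of ticket_red in the frame of incoming_rack between 0.011 and 0.051 m and y of pot_red in the frame of curing_rack between -0.043 and -0.019 m) or (y of ticket_red in the frame of incoming_rack between -0.051 and -0.011 m and y of pot_red in the frame of curing_rack between 0.019 and 0.043 m) or (y of ticket_red in the frame of incoming_rack between -0.113 and -0.073 m and y of pot_red in the frame of curing_rack between 0.081 and 0.105 m)) and x of pot_red in the frame of curing_rack between -0.012 and 0.012 m and z of pot_red in the frame of curing_rack between 0.003 and 0.013 m and angle between each of pot_red, pot_yellow, pot_green, pot_blue's own z axis and vertical below 0.1 rad and linear speed of each of pot_red, pot_yellow, pot_green, pot_blue below 0.02 m/s and ((y of ticket_yellow in the frame of incoming_rack between 0.073 and 0.113 m and y of pot_yellow in the frame of curing_rack between -0.105 and -0.081 m) or (y of ticket_yellow in the frame of incoming_rack between 0.011 and 0.051 m and y of pot_yellow in the frame of curing_rack between -0.043 and -0.019 m) or (y of ticket_yellow in the frame of incoming_rack between -0.051 and -0.011 m and y of pot_yellow in the frame of curing_rack between 0.019 and 0.043 m) or (y of ticket_yellow in the frame of incoming_rack between -0.113 and -0.073 m and y of pot_yellow in the frame of curing_rack between 0.081 and 0.105 m)) and x of pot_yellow in the frame of curing_rack between -0.012 and 0.012 m and z of pot_yellow in the frame of curing_rack between 0.003 and 0.013 m and ((y of ticket_green in the frame of incoming_rack between 0.073 and 0.113 m and y of pot_green in the frame of curing_rack between -0.105 and -0.081 m) or (y of ticket_green in the frame of incoming_rack between 0.011 and 0.051 m and y of pot_green in the frame of curing_rack between -0.043 and -0.019 m) or (y of ticket_green in the frame of incoming_rack between -0.051 and -0.011 m and y of pot_green in the frame of curing_rack between 0.019 and 0.043 m) or (y of ticket_green in the frame of incoming_rack between -0.113 and -0.073 m and y of pot_green in the frame of curing_rack between 0.081 and 0.105 m)) and x of pot_green in the frame of curing_rack between -0.012 and 0.012 m and z of pot_green in the frame of curing_rack between 0.003 and 0.013 m and ((y of ticket_blue in the frame of incoming_rack between 0.073 and 0.113 m and y of pot_blue in the frame of curing_rack between -0.105 and -0.081 m) or (y of ticket_blue in the frame of incoming_rack between 0.011 and 0.051 m and y of pot_blue in the frame of curing_rack between -0.043 and -0.019 m) or (y of ticket_blue in the frame of incoming_rack between -0.051 and -0.011 m and y of pot_blue in the frame of curing_rack between 0.019 and 0.043 m) or (y of ticket_blue in the frame of incoming_rack between -0.113 and -0.073 m and y of pot_blue in the frame of curing_rack between 0.081 and 0.105 m)) and x of pot_blue in the frame of curing_rack between -0.012 and 0.012 m and z of pot_blue in the frame of curing_rack between 0.003 and 0.013 m); the robot touches nothing.
It fails at once if the red pot is tipped by more than 0.6 rad (angle between pot_red's own z axis and vertical above 0.6 rad).
It fails at once if the yellow pot is tipped by more than 0.6 rad (angle between pot_yellow's own z axis and vertical above 0.6 rad).
It fails at once if the green pot is tipped by more than 0.6 rad (angle between pot_green's own z axis and vertical above 0.6 rad).
It fails at once if the blue pot is tipped by more than 0.6 rad (angle between pot_blue's own z axis and vertical above 0.6 rad).
It also fails if it takes over 96 s, if anything falls off the work surface, if the arm or the gripper's body presses on something with over 40 N, if the wrist force passes 120 N, or if a joint passes its speed limit or range.

### The arm

A 6-joint arm with a two-finger parallel gripper is mounted at the origin on the work surface. World frame = base frame: x ahead of the robot, y to its left, z up, the work surface at z = 0. Lengths are in mm, angles in rad, forces in N, time in s.
With the tool pointing down it reaches from about 275 to 775 mm from the base axis. Payload 14.6 kg.
Tool frame: the origin (TCP) lies at the very end of the fingers, on their centre line; the grasp point (between the pads) lies robot.grip_point_offset behind it (robot.grip_point_offset is the distance from the TCP to the grasp point, in mm); z points along the fingers, y is the line along which they close (so a half turn about z gives the same grasp; the last joint's range is limited). The gripper opens to 85 mm and grips with 20 to 120 N. Pads are 22 mm wide; open, the fingers measure 114 mm over their backs; the gripper's body (76 mm by 85 mm) begins 54 mm behind the grasp point. The pads swing forward as they close: fully open they stand 13 mm farther back than shut.
Start: joints at [1.141, 0.263, -0.048, 1.259, 0, 1.415], TCP at [142.466, 505.304, 231.278] pointing down, gripper open.
Joint ranges: [-2.65, 2.65], [-0.89, 1.7], [-1.18, 1.37], [-2.13, 2.11], [-1.35, 1.29], [-3.14, 3.14]. Speed limits (rad/s): [1.89, 1.89, 2.57, 2.79, 3.14, 3.14].

### API

Orientations are given as a unit quaternion [x, y, z, w].
In Python, from workcell import robot gives the robot as it stands.
- The arm moves only by the tool send_rows, never from a script. Its argument "increments" is one flat list of numbers, 5 for each row, row after row: the closure, from 0 (fully open) to 1 (shut), then the shift along the tool's x, y, z in cm, then the turn about the tool's z in degrees. In form: [hand, dx, dy, dz, twist, hand, dx, dy, dz, twist, ...]. A call has 1 to 12 rows; each row shifts and turns the commanded pose from where the row before left it, along the tool's axes as they then stand; what a row does not reach is not made up. A row lasts 1/12 s, in which the tool goes at most 41.7 mm and 7.16 degrees, less where a joint would pass 70% of its speed; a pose out of reach is approached as far as the arm can. A call is refused whole if a number of a shift passes 4.17 or a number of a turn 7.16, either way. A call with a gripper value outside its range is refused whole. The fingers move at their own pace and stop on an object; the grip force is fixed at half the most. Time passes only in rows, so rows that do not move let the fingers close. It gives the time, the measured TCP pose, the force, the opening and the grip force at its end, in the units of the state.
- robot.get_state(): the state, without advancing time (a new reading comes with each control period).
- robot.camera(name): name is "side" or "top" or "wrist"; returns a dict with "color" (400x640x3 uint8, red, green, blue), "depth" (400x640 float32, mm along the optical axis (not along the pixel's ray), 0 where there is no reading), "fov_y" (degrees; the focal length in pixels is half the picture's height over the tangent of half this angle, whatever the lens; pixels are square), "cx", "cy" (the principal point, pixels), "extrinsics" (4x4, takes a point from camera to world coordinates); the wrist camera has in their place "tool_from_camera" (4x4, takes a point from camera to tool coordinates, whose origin is the TCP and whose axes are the flange's). Camera axes: x right, y down, z forward; pixel columns grow to the right and rows downward; lengths in mm; the calibration is good to about 2 mm. The wrist camera is an equidistant fisheye: a pixel r from the principal point sees the ray r / f radians off the axis. A picture is of the moment at which its call begins: read the wrist's pose just before it.
- robot.sign_off(): hands the job in; it is judged then, once.
The state is a dict: "time": time; "qpos": joint angles; "joint_vel": joint speeds; "effort": joint torques, N m; "position": TCP position; "eef_rot": TCP orientation; "wrist_force": force on the tool from outside, world axes, zero at the start; "ft_torque": the same for the moment, N m; "gripper_width": finger opening in mm; "gripper_force": force on a finger pad.
Only numpy, scipy, OpenCV 4.12 (cv2) and the standard library are available. Lean on these libraries where they do the work, as an engineer would, in place of code of your own. Each camera call takes 0.05 s, during which the arm holds its last target. There are 200 camera calls.

## Working session

There is one attempt and no reset: what is moved stays moved. The work goes in short steps, Python scripts to look and compute and a tool call to move; the robot and the scene stay as the last step left them, time stands still between calls to the robot, and variables do not carry over. Pictures are saved under pics/ and viewed, at most 14 in all, crops included, and the job is handed in when it is done.

Besides the shell and the picture viewer there is one more tool, called after "Request:" as name(argument=value, ...) on one line, values as JSON. send_rows: Moves the arm, as the interface text tells. Its arguments: {"type":"object","properties":{"increments":{"type":"array","items":{"type":"number"}}},"required":["increments"]}

```bash
mkdir -p pics; ls
cat > h.py <<'E'
import numpy as np, cv2
from workcell import robot
def snap(n,f):
    c=robot.camera(n); cv2.imwrite(f'pics/{f}.png',cv2.cvtColor(c['color'],cv2.COLOR_RGB2BGR))
    np.savez(f'pics/{f}.npz',**{k:v for k,v in c.items()}); return c
def cloud(c):
    f=200/np.tan(np.radians(c['fov_y'])/2)
    v,u=np.mgrid[:400,:640]; d=c['depth']
    p=np.stack([(u-c['cx'])/f*d,(v-c['cy'])/f*d,d],-1)
    T=np.array(c['extrinsics']); return p@T[:3,:3].T+T[:3,3]
E
python3 - <<'E'
from h import *
s=robot.get_state(); print(s); print(robot.grip_point_offset)
for n in('top','side'):
    c=snap(n,n+'0'); print(n,c['fov_y'],c['cx'],c['cy'],np.round(c['extrinsics'],2).tolist())
E
```

```text
pics
{'time': 0.0, 'qpos': array([ 1.14073051e+00,  2.63492873e-01, -4.89232917e-02,  1.25940692e+00,
        1.70067464e-05,  1.41551389e+00]), 'joint_vel': array([ 9.11256464e-04,  1.58514241e-03, -9.52351888e-04,  5.64955511e-05,
       -2.65977448e-04,  5.68383249e-04]), 'effort': array([-3.84663135e-04, -6.37627888e+01,  3.84569192e+01,  1.37698324e-02,
       -8.77326192e-05, -5.66136364e-06]), 'position': array([142.32900461, 505.0555839 , 230.84568723]), 'eef_rot': array([ 1.36959836e-01,  9.90576468e-01, -4.89096947e-04, -1.56259332e-04]), 'wrist_force': array([-0.07713896,  0.28877115, -0.04268649]), 'ft_torque': array([-0.00977718, -0.05008614, -0.0224147 ]), 'gripper_force': 0.0, 'gripper_width': 85.36561303943574}
18.700000000000003
top 50.33482375452488 324.8377818533467 198.47065652530978 [[-0.02, -0.99, 0.12, 456.68], [-1.0, 0.02, -0.02, 5.92], [0.02, -0.12, -0.99, 864.16], [0.0, 0.0, 0.0, 1.0]]
side 50.46644654420277 315.08924700726476 203.69256526206416 [[-0.92, -0.3, 0.26, 310.2], [-0.4, 0.7, -0.59, 582.34], [-0.0, -0.65, -0.76, 814.59], [0.0, 0.0, 0.0, 1.0]]
```

View pics/top0.png

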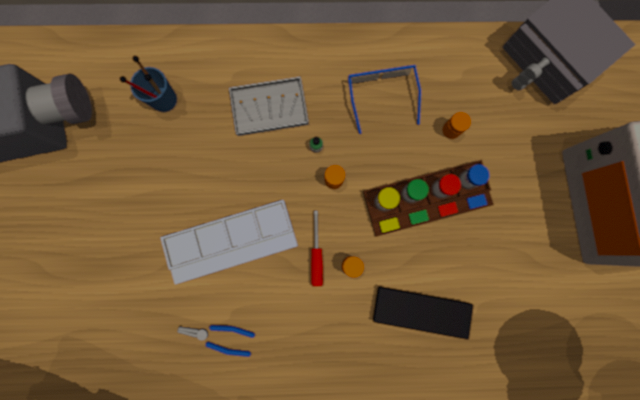

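View pics/side0.png

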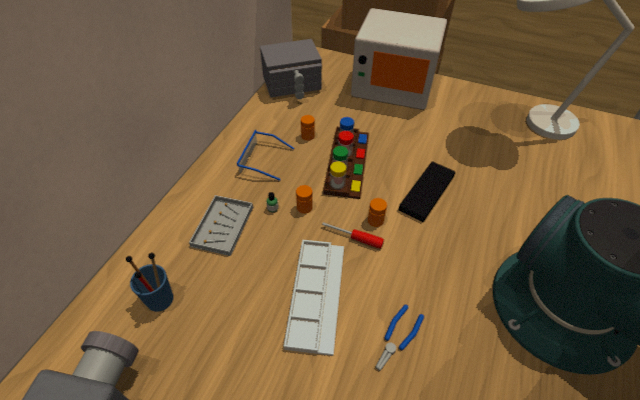

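The top view shows the wooden rack at right (365–490, 165–232), with tickets and lids left to right: yellow (388,198), green (417,189), red (449,184), blue (477,175). The white rack is at left (162–296, 203–280). Three orange decoy pots stand at (457,125), (335,176) and (353,267). None of them is in the rack, and orange is not yellow, so they stay out of it.

Run:
```python
from h import *
for n in('top','side'):
    c=dict(np.load(f'pics/{n}0.npz')); P=cloud(c)
    hsv=cv2.cvtColor(c['color'],cv2.COLOR_RGB2HSV); H,S,V=[hsv[...,i].astype(int) for i in range(3)]
    x,y,z=P[...,0],P[...,1],P[...,2]; ok=c['depth']>0
    print(n,'table z',np.median(z[ok&(abs(x-330)<60)&(abs(y)<150)]))
    zone=ok&(y<-30)&(y>-330)&(x>330)&(x<600)&(S>120)&(V>50)
    for k,(a,b) in dict(yellow=(25,35),green=(45,80),blue=(100,120),red=(-3,5)).items():
        h=np.where(H>170,H-180,H); m=zone&(h>=a)&(h<=b)
        for nm,lo,hi in(('lid',66,76),('tick',8,18)):
            q=m&(z>lo)&(z<hi); nn,L,st,ce=cv2.connectedComponentsWithStats(q.astype(np.uint8))
            if nn<2: print(k,nm,'none');continue
            i=1+np.argmax(st[1:,4]); Q=P[L==i]
            (cx,cy),r=cv2.minEnclosingCircle(Q[:,:2].astype(np.float32))
            print(k,nm,len(Q),np.round(Q.mean(0),1),'circ',np.round([cx,cy,r],1),np.round(ce[i]))
    for nm,m in (('white',ok&(y>40)&(y<400)&(x>280)&(x<560)&(S<80)&(V>80)&(z>4)&(z<24)),
                 ('wood',ok&(y<-30)&(y>-340)&(x>330)&(x<600)&(z>5)&(z<24))):
        nn,L,st,ce=cv2.connectedComponentsWithStats(m.astype(np.uint8)); i=1+np.argmax(st[1:,4])
        Q=P[L==i]; r=cv2.minAreaRect(Q[:,:2].astype(np.float32)); print(nm,len(Q),r,np.round(cv2.boxPoints(r)).tolist(), np.percentile(Q[:,2],[5,50,95]))
```

```text
top table z -0.9806692591233741
yellow lid 332 [ 555.3 -131.9   68.8] circ [ 555.4 -132.3   19.7] [388. 198.]
yellow tick 203 [ 508.4 -141.2   11.7] circ [ 508.8 -141.6   20.7] [389. 224.]
green lid 334 [ 571.  -187.8   68.9] circ [ 571.3 -188.    19.9] [417. 189.]
green tick 195 [ 522.7 -201.2   11.9] circ [ 522.8 -202.    20. ] [418. 217.]
blue lid 191 [ 590.6 -306.8   68.9] circ [ 595.3 -307.1   19.4] [479. 178.]
blue tick 140 [ 551.4 -316.8   12.1] circ [ 551.8 -317.4   16.5] [474. 202.]
red lid 333 [ 579.4 -250.3   68.9] circ [ 579.4 -250.6   20. ] [450. 184.]
red tick 196 [ 537.7 -261.5   11.8] circ [ 538.3 -262.    20.3] [447. 209.]
white 6092 ((481.48114013671875, 178.60049438476562), (96.42974090576172, 253.3470001220703), 16.158363342285156) [[400.0, 287.0], [470.0, 44.0], [563.0, 70.0], [493.0, 314.0]] [ 4.82863735  7.23062491 17.36172446]
wood 3284 ((560.5912475585938, -220.12701416015625), (95.95359802246094, 245.18836975097656), 13.760558128356934) [[485.0, -112.0], [543.0, -351.0], [636.0, -328.0], [578.0, -90.0]] [ 5.56431077  8.93655319 18.0439842 ]
side table z 0.43
[... 355 characters left out ...]
0.6] circ [ 591.1 -302.3   18.2] [349. 123.]
blue tick 56 [ 552.5 -314.3   12.9] circ [ 553.4 -316.1   18.1] [362. 139.]
red lid 125 [ 579.2 -247.    70.5] circ [ 579.8 -248.1   20.1] [346. 136.]
red tick 87 [ 538.5 -259.1   12.9] circ [ 540.5 -260.6   21.4] [360. 153.]
white 5069 ((483.18475341796875, 180.8467559814453), (99.40311431884766, 254.43272399902344), 16.2304630279541) [[400.0, 289.0], [471.0, 45.0], [566.0, 73.0], [495.0, 317.0]] [ 6.14936099  8.76558846 18.82782934]
wood 1348 ((560.785888671875, -218.11199951171875), (96.7508773803711, 248.3265838623047), 14.107998847961426) [[484.0, -109.0], [544.0, -350.0], [638.0, -327.0], [577.0, -86.0]] [ 6.5923762  11.03919605 19.8219013 ]
```

```bash
cat > fit.py <<'E'
from h import *
from scipy.optimize import minimize
def model(X,Y):
    h=np.zeros_like(X); body=(abs(X)<33)&(abs(Y)<126); h[body]=18
    for b in(93,31,-31,-93): h[(abs(X)<29)&(abs(Y-b)<29)]=8
    h[(X<=-33)&(X>-63)&(abs(Y)<126)]=8; return h
def fit(P,p0,excl=None):
    def f(p):
        c,s=np.cos(p[2]),np.sin(p[2]); dx,dy=P[:,0]-p[0],P[:,1]-p[1]
        X,Y=c*dx+s*dy,-s*dx+c*dy; m=(abs(X)<80)&(abs(Y)<150)
        e=P[m,2]-p[3]-model(X[m],Y[m]); return np.minimum(abs(e),6).mean()
    best=min((minimize(f,np.array(p0)+np.r_[d,0,0],method='Nelder-Mead',options=dict(initial_simplex=np.array(p0)+np.r_[d,0,0]+np.array([[0,0,0,0],[4,0,0,0],[0,4,0,0],[0,0,.03,0],[0,0,0,1.5]]))) for d in([0,0],[3,3],[-3,3],[3,-3],[-3,-3])),key=lambda r:r.fun)
    return best
E
python3 - <<'E'
from fit import *
for n in('top','side'):
    c=dict(np.load(f'pics/{n}0.npz')); P=cloud(c)
    ok=(c['depth']>0)
    for nm,p0 in(('white',[497.5,184,.28,0]),('wood',[576,-216,.24,0])):
        Q=P[ok&(abs(P[...,2])<24)&(np.hypot(P[...,0]-p0[0],P[...,1]-p0[1])<180)]
        r=fit(Q,p0); print(n,nm,np.round(r.x,3),round(r.fun,2))
        cc,s=np.cos(r.x[2]),np.sin(r.x[2])
        print([[round(r.x[0]-s*b,1),round(r.x[1]+cc*b,1)] for b in(93,31,-31,-93)])
c=dict(np.load('pics/top0.npz'));P=cloud(c)
hsv=cv2.cvtColor(c['color'],cv2.COLOR_RGB2HSV)
nn,L,st,ce=cv2.connectedComponentsWithStats(((P[...,2]>35)).astype(np.uint8))
for i in range(1,nn):
    if st[i,4]>60: print(np.round(ce[i]),np.round(P[L==i].mean(0)),P[L==i][:,2].max())
a=cv2.resize(c['color'][150:245,350:510],None,fx=4,fy=4,interpolation=cv2.INTER_CUBIC);cv2.imwrite('pics/crop.png',a[...,::-1])
E
```

```text
top white [ 4.95717e+02  1.83016e+02  2.82000e-01 -1.14300e+00] 1.27
[[np.float64(469.8), np.float64(272.3)], [np.float64(487.1), np.float64(212.8)], [np.float64(504.4), np.float64(153.2)], [np.float64(521.6), np.float64(93.7)]]
top wood [ 5.76120e+02 -2.20543e+02  2.40000e-01 -8.89000e-01] 1.64
[[np.float64(554.0), np.float64(-130.2)], [np.float64(568.7), np.float64(-190.4)], [np.float64(583.5), np.float64(-250.7)], [np.float64(598.3), np.float64(-310.9)]]
side white [4.96064e+02 1.83748e+02 2.84000e-01 3.29000e-01] 1.34
[[np.float64(470.0), np.float64(273.0)], [np.float64(487.4), np.float64(213.5)], [np.float64(504.7), np.float64(154.0)], [np.float64(522.1), np.float64(94.5)]]
side wood [ 5.76704e+02 -2.19911e+02  2.40000e-01  9.63000e-01] 1.89
[[np.float64(554.6), np.float64(-129.6)], [np.float64(569.3), np.float64(-189.8)], [np.float64(584.1), np.float64(-250.0)], [np.float64(598.8), np.float64(-310.3)]]
[567.  45.] [ 839. -482.  101.] 864.1598320349399
[148.  85.] [777. 318.  83.] 864.1598320349399
[ 37. 109.] [724. 504. 111.] 864.1598320349399
[383.  75.] [ 809. -135.   45.] 864.1598320349399
[459. 123.] [ 702. -277.   61.] 864.1598320349399
[611. 194.] [ 547. -516.  127.] 864.1598320349399
[316. 141.] [673.   3.  50.] 56.3531775838062
[334. 175.] [602. -31.  59.] 64.32395069704035
[476. 175.] [ 594. -300.   73.] 864.1598320349399
[447. 185.] [ 578. -247.   66.] 864.1598320349399
[415. 190.] [ 569. -184.   69.] 864.1598320349399
[387. 199.] [ 554. -129.   70.] 864.1598320349399
[353. 267.] [428. -61.  64.] 864.1598320349399
```

View pics/crop.png

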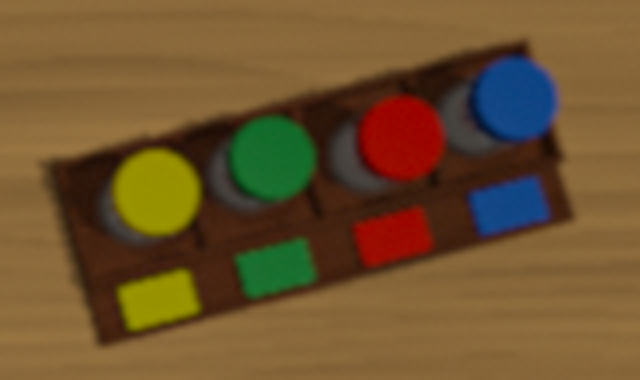

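The crop confirms it: yellow, green, red and blue each stand behind their own ticket, and no orange decoy is in the rack. I'll turn the tool so that the fingers close across the row (15° fits both racks), and come down to travel height.

Request:
send_rows(increments=[0,0,0,0.5,6.6,0,0,0,0.9,6.6,0,0,0,0.9,6.6,0,0,0,0.9,6.6,0,0,0,0.9,6.6,0,0,0,0.9,6.6,0,0,0,0.9,6.6,0,0,0,0.9,6.6,0,0,0,0.5,6.6,0,0,0,0,0])

```text
time: 0.93
position: [142.2, 504.6, 157.1]
eef_rot: [0.612, 0.791, -0.001, 0.0]
wrist_force: [0.2, 0.0, -0.5]
gripper_width: 85.4
gripper_force: 0.0
```

```bash
cat >> h.py <<'E'
from scipy.spatial.transform import Rotation as R
POT=dict(yellow=(555.4,-132.0),green=(571.5,-187),red=(579.5,-249.5),blue=(596,-304))
BAY=dict(yellow=(521.9,94.1),green=(504.6,153.6),red=(487.2,213.2),blue=(469.9,272.7))
def delta(x,y,z,s=None):
    s=s or robot.get_state(); r=R.from_quat(s['eef_rot'])
    d=r.inv().apply(np.array([x,y,z])-s['position'])/10
    return np.round(d,2)
def rep():
    s=robot.get_state(); m=R.from_quat(s['eef_rot']).as_matrix()
    print('t',round(s['time'],2),np.round(s['position'],1),'ydir',round(np.degrees(np.arctan2(m[1,1],m[0,1])),2),'w',round(s['gripper_width'],1),round(s['gripper_force'],1),'F',np.round(s['wrist_force'],1))
E
python3 -c "
from h import *
rep(); print(delta(*POT['yellow'],140))"
```

```text
t 0.93 [142.2 504.6 157.1] ydir 14.54 w 85.4 0.0 F [ 0.2  0.  -0.5]
[-71.99  24.02   1.8 ]
```

Request:
send_rows(increments=[0,-1.5,0.5,0,0,0,-3,1,0,0,0,-3.1,1,0,0,0,-3.1,1,0,0,0,-3.1,1.1,0,0,0,-3.1,1.1,0,0,0,-3.1,1.1,0,0,0,-3.1,1,0,0,0,-3.1,1,0,0,0,-3.1,1.1,0,0,0,-3.1,1,0,0,0,-3.1,1,0,0])

```text
time: 1.93
position: [349.2, 191.2, 158.7]
eef_rot: [0.608, 0.794, 0.0, 0.0]
wrist_force: [1.2, 1.0, -0.0]
gripper_width: 85.3
gripper_force: 0.0
```

```bash
python3 -c "
from h import *
rep(); print(delta(*POT['yellow'],140))"
```

```text
t 1.93 [349.2 191.2 158.7] ydir 15.12 w 85.3 0.0 F [ 1.2  1.  -0. ]
[-36.58  11.48   1.88]
```

Request:
send_rows(increments=[0,-3.1,1,0,0,0,-3.1,1,0.2,0,0,-3.1,1,0.2,0,0,-3.1,1,0.2,0,0,-3.1,1,0.2,0,0,-3.1,1,0.2,0,0,-3.1,1,0.2,0,0,-3.1,1,0.2,0,0,-3.1,1,0.2,0,0,-3.1,1,0.2,0,0,-3.1,1,0,0,0,-2.2,0.6,0,0])

```text
time: 2.93
position: [555.0, -130.9, 140.2]
eef_rot: [0.608, 0.794, -0.0, 0.0]
wrist_force: [0.4, 0.1, 0.1]
gripper_width: 85.4
gripper_force: 0.0
```

Request:
send_rows(increments=[0,0,0,0,0,0,0,0,0,0])

```text
time: 3.1
position: [553.9, -129.3, 140.0]
eef_rot: [0.609, 0.793, -0.0, -0.0]
wrist_force: [-0.4, 0.8, 0.4]
gripper_width: 85.7
gripper_force: 0.0
```

```bash
python3 -c "
from h import *
rep(); print(delta(*POT['yellow'],30)); c=snap('wrist','w1'); print(c['fov_y'],np.round(c['tool_from_camera'],2).tolist())"
```

```text
t 3.1 [ 553.9 -129.3  140. ] ydir 14.97 w 85.7 0.0 F [-0.4  0.8  0.4]
[-0.3   0.08 11.  ]
65.70646984690485 [[0.0, -0.95, -0.31, 77.98], [1.0, 0.0, -0.0, -0.14], [0.0, -0.31, 0.95, -143.63], [0.0, 0.0, 0.0, 1.0]]
```

View pics/w1.png

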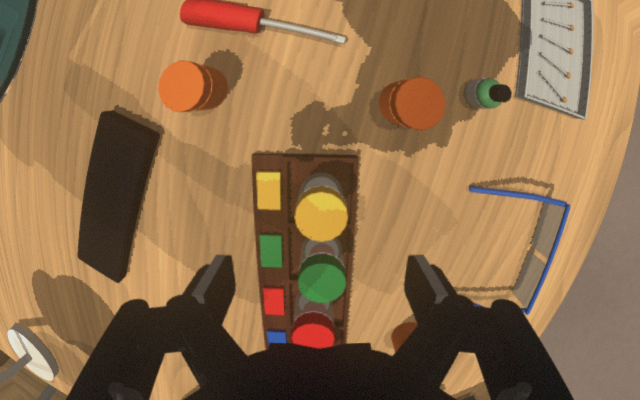

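The wrist picture shows the lids in the rack: yellow (321,217), green (322,284), red (314,335), with fingers at (210,295) and (430,295). I'll check these positions against the top-camera ones.

```bash
cat >> h.py <<'E'
def wray(c,pos,quat,u,v,z):
    f=200/np.tan(np.radians(c['fov_y'])/2); a=np.array([u-c['cx'],v-c['cy']]); r=np.hypot(*a); th=r/f
    d=np.r_[a/r*np.sin(th),np.cos(th)]; T=np.array(c['tool_from_camera']); M=R.from_quat(quat)
    o=M.apply(T[:3,3])+pos; d=M.apply(T[:3,:3]@d); return o+d*(z-o[2])/d[2]
def lids(f,pos,quat,z=70):
    c=dict(np.load(f'pics/{f}.npz')); hsv=cv2.cvtColor(c['color'],cv2.COLOR_RGB2HSV); H=hsv[...,0].astype(int); H=np.where(H>170,H-180,H)
    for k,(a,b) in dict(yellow=(20,33),green=(45,85),blue=(100,120),red=(-4,4)).items():
        m=((H>=a)&(H<=b)&(hsv[...,1]>130)&(hsv[...,2]>60)).astype(np.uint8)
        for cn in cv2.findContours(m,cv2.RETR_EXTERNAL,cv2.CHAIN_APPROX_NONE)[0]:
            if cv2.contourArea(cn)<300: continue
            q=np.array([wray(c,pos,quat,*p[0],z)[:2] for p in cn],np.float32)
            (x,y),r=cv2.minEnclosingCircle(q); print(k,np.round([x,y,r],1),cn[:,0].mean(0).round())
E
python3 -c "
from h import *
s=robot.get_state(); lids('w1',s['position'],s['eef_rot'])"
```

```text
yellow [ 555.  -130.5   21.4] [321. 213.]
yellow [ 513.6 -121.9   15.6] [269. 190.]
red [ 578.5 -243.5   24.4] [315. 329.]
red [ 536.9 -217.5   16.4] [274. 301.]
red [446.5  -7.2  31.3] [221.  15.]
```

Yellow agrees to within 1.5 mm, so I'll descend and grip.

Request:
send_rows(increments=[0,-0.2,0.1,1,0,0,0,0,2,0,0,0,0,2,0,0,0,0,2,0,0,0,0,2,0,0,0,0,1.4,0,0,0,0,0.6,0,0,0,0,0,0,1,0,0,0,0,1,0,0,0,0,1,0,0,0,0,1,0,0,0,0])

```text
time: 4.15
position: [555.6, -130.2, 31.1]
eef_rot: [0.61, 0.793, 0.0, 0.001]
wrist_force: [-1.6, 2.8, 48.8]
gripper_width: 39.1
gripper_force: 54.5
```

Request:
send_rows(increments=[1,0,0,0,0,1,0,0,0,0,1,0,0,0,0,1,0,0,0,0])

```text
time: 4.48
position: [555.6, -130.2, 31.2]
eef_rot: [0.61, 0.793, 0.0, 0.001]
wrist_force: [-1.6, 1.3, 7.7]
gripper_width: 38.7
gripper_force: 59.7
```

```bash
python3 -c "
from h import *
rep(); print(delta(*BAY['yellow'],120))"
```

```text
t 4.48 [ 555.6 -130.2   31.2] ydir 14.86 w 38.7 59.7 F [-1.6  1.3  7.7]
[22.54  2.51 -8.89]
```

Request:
send_rows(increments=[1,0,0,-0.5,0,1,0,0,-1.5,0,1,0,0,-2,0,1,0,0,-2,0,1,0,0,-2,0,1,1,0.1,-0.9,0,1,2,0.2,0,0,1,2.3,0.3,0,0,1,2.3,0.3,0,0,1,2.3,0.3,0,0,1,2.3,0.3,0,0,1,2.3,0.3,0,0])

```text
time: 5.48
position: [534.7, 16.3, 119.2]
eef_rot: [0.61, 0.793, -0.0, -0.0]
wrist_force: [-0.1, 0.7, -0.8]
gripper_width: 39.2
gripper_force: 60.3
```

Request:
send_rows(increments=[1,2.3,0.3,0,0,1,2.3,0.3,0,0,1,2,0.1,0,0,1,1,0,0,0,1,0.4,0,0,0,1,0,0,0,0,1,0,0,0,0])

```text
time: 6.07
position: [521.7, 93.3, 119.3]
eef_rot: [0.61, 0.793, -0.0, 0.0]
wrist_force: [-0.2, -0.8, -0.2]
gripper_width: 39.0
gripper_force: 60.3
```

```bash
python3 -c "
from h import *
rep(); print(delta(*BAY['yellow'],31.5)); snap('side','s1')"
```

```text
t 6.07 [521.7  93.3 119.3] ydir 14.85 w 39.0 60.3 F [-0.2 -0.8 -0.2]
[0.07 0.04 8.78]
```

View pics/s1.png

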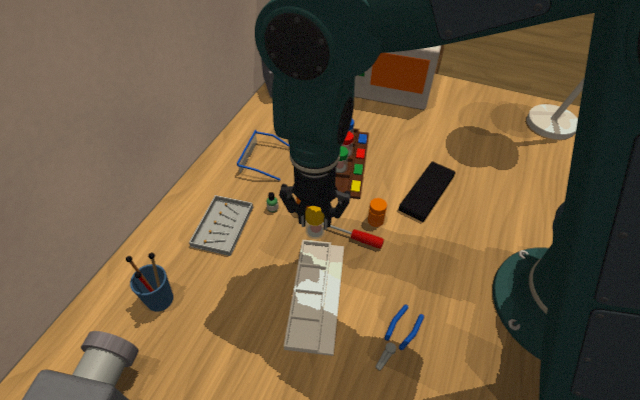

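The yellow pot (315,218) hangs upright between the fingers over the rightmost white bay. I'll lower it, release and back off.

Request:
send_rows(increments=[1,0.1,0,1,0,1,0,0,2,0,1,0,0,2,0,1,0,0,2,0,1,0,0,1,0,1,0,0,0.5,0,1,0,0,0.2,0,1,0,0,0,0,1,0,0,0,0])

```text
time: 6.87
position: [521.9, 94.4, 32.9]
eef_rot: [0.61, 0.792, 0.0, 0.0]
wrist_force: [0.4, 0.3, -0.1]
gripper_width: 38.8
gripper_force: 60.3
```

Request:
send_rows(increments=[0.8,0,0,0,0,0.6,0,0,0,0,0.4,0,0,0,0,0,0,0,0,0,0,0,0,0,0,0,0,0,0,0,0,0,0,-0.5,0,0,0,0,-1.5,0,0,0,0,-2.5,0,0,0,0,-3,0,0,0,0,-2.5,0,0,0,0,-1,0])

```text
time: 7.87
position: [522.5, 94.8, 146.0]
eef_rot: [0.61, 0.793, 0.001, 0.002]
wrist_force: [0.4, 0.2, -0.5]
gripper_width: 85.2
gripper_force: 0.0
```

```bash
python3 -c "
from h import *
rep(); print(delta(*POT['green'],140)); snap('side','s2'); c=snap('top','t2')
P=cloud(c); z=P[...,2]; m=(z>64)&(z<78)&(np.hypot(P[...,0]-522,P[...,1]-94)<45); print(m.sum(),P[m].mean(0)); 
im=cv2.imread('pics/s2.png')[120:370,220:420]; cv2.imwrite('pics/s2c.png',cv2.resize(im,None,fx=2.4,fy=2.4))"
```

```text
t 7.87 [522.5  94.8 146. ] ydir 14.86 w 85.2 0.0 F [ 0.4  0.2 -0.5]
[-28.5   -2.49   0.61]
15 [523.69788303  74.79573736  68.65828393]
```

View pics/s2c.png

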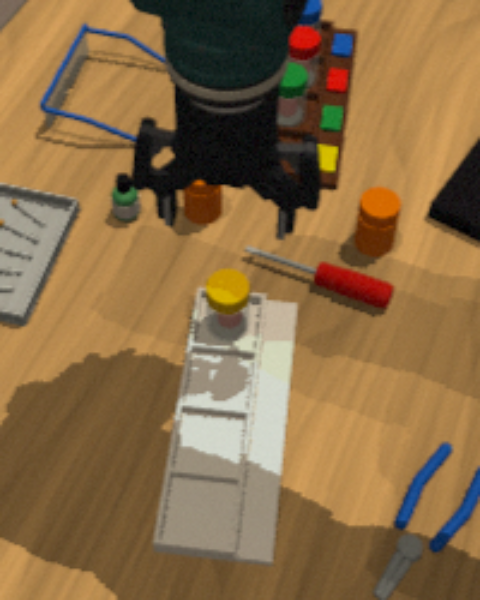

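Yellow stands upright in the rightmost bay (crop 228,300). Next is green.

Request:
send_rows(increments=[0,-1.2,-0.1,0,0,0,-2.4,-0.2,0.1,0,0,-2.7,-0.3,0.1,0,0,-2.8,-0.3,0.1,0,0,-2.8,-0.3,0.1,0,0,-2.8,-0.2,0.1,0,0,-2.8,-0.2,0.1,0,0,-2.8,-0.2,0,0,0,-2.8,-0.2,0,0,0,-2.7,-0.2,0,0,0,-1.8,-0.2,0,0,0,-0.9,-0.1,0,0])

```text
time: 8.97
position: [569.8, -189.8, 134.7]
eef_rot: [0.611, 0.792, -0.0, -0.001]
wrist_force: [0.8, -0.2, -0.4]
gripper_width: 85.2
gripper_force: 0.0
```

Request:
send_rows(increments=[0,0,0,0,0,0,0,0,0,0])

```text
time: 9.13
position: [569.7, -186.9, 135.5]
eef_rot: [0.61, 0.792, -0.0, -0.001]
wrist_force: [-0.0, 0.6, 0.3]
gripper_width: 85.4
gripper_force: 0.0
```

```bash
python3 -c "
from h import *
rep(); print(delta(*POT['green'],30)); s=robot.get_state(); snap('wrist','w2'); lids('w2',s['position'],s['eef_rot'])"
```

```text
t 9.13 [ 569.7 -186.9  135.5] ydir 14.82 w 85.4 0.0 F [-0.   0.6  0.3]
[-0.07  0.18 10.55]
yellow [ 517.5 -135.3   16.3] [265. 126.]
blue [ 598.1 -307.    19. ] [316. 338.]
blue [ 552.3 -277.2   15.2] [272. 305.]
red [ 579.5 -247.9   24. ] [313. 283.]
red [ 541.  -230.2   16.2] [269. 255.]
```

Request:
send_rows(increments=[0,-0.1,0.2,1,0,0,0,0,2,0,0,0,0,2,0,0,0,0,2,0,0,0,0,2,0,0,0,0,1,0,0,0,0,0.4,0,0,0,0,0,0,1,0,0,0,0,1,0,0,0,0,1,0,0,0,0,1,0,0,0,0])

```text
time: 10.18
position: [572.9, -187.8, 33.1]
eef_rot: [0.61, 0.793, 0.0, 0.001]
wrist_force: [-2.5, 2.7, 50.0]
gripper_width: 38.9
gripper_force: 53.4
```

Request:
send_rows(increments=[1,0,0,0,0,1,0,0,0,0,1,0,0,0,0,1,0,0,0,0])

```text
time: 10.52
position: [572.9, -187.8, 33.3]
eef_rot: [0.61, 0.793, 0.0, 0.001]
wrist_force: [-1.4, 1.7, 7.5]
gripper_width: 38.7
gripper_force: 59.8
```

```bash
python3 -c "
from h import *
rep(); print(delta(*BAY['green'],120))"
```

```text
t 10.52 [ 572.9 -187.8   33.3] ydir 14.85 w 38.7 59.8 F [-1.4  1.7  7.5]
[34.75  2.16 -8.7 ]
```

Request:
send_rows(increments=[1,0,0,-0.5,0,1,0,0,-1.5,0,1,0,0,-2,0,1,0,0,-2,0,1,0,0,-2,0,1,1,0,-0.8,0,1,2,0.1,0,0,1,2.6,0.2,0,0,1,2.6,0.2,0,0,1,2.6,0.2,0,0,1,2.6,0.2,0,0,1,2.6,0.2,0,0])

```text
time: 11.52
position: [541.1, -28.4, 120.1]
eef_rot: [0.61, 0.793, -0.0, -0.0]
wrist_force: [0.3, 0.8, -1.0]
gripper_width: 39.2
gripper_force: 60.3
```

Request:
send_rows(increments=[1,2.6,0.2,0,0,1,2.6,0.2,0,0,1,2.6,0.2,0,0,1,2.6,0.2,0,0,1,2.6,0.2,0,0,1,2.4,0.1,0,0,1,2,0.1,0,0,1,1,0,0,0,1,0.4,0,0,0,1,0,0,0,0,1,0,0,0,0])

```text
time: 12.43
position: [505.5, 154.2, 120.2]
eef_rot: [0.61, 0.793, -0.0, 0.0]
wrist_force: [-0.6, -1.3, -1.0]
gripper_width: 38.8
gripper_force: 60.3
```

```bash
python3 -c "
from h import *
rep(); print(delta(*BAY['green'],33.8))"
```

```text
t 12.43 [505.5 154.2 120.2] ydir 14.85 w 38.8 60.3 F [-0.6 -1.3 -1. ]
[-0.03 -0.1   8.64]
```

Request:
send_rows(increments=[1,0,-0.1,1,0,1,0,0,2,0,1,0,0,2,0,1,0,0,2,0,1,0,0,1,0,1,0,0,0.5,0,1,0,0,0.2,0,1,0,0,0,0,1,0,0,0,0])

```text
time: 13.18
position: [505.1, 153.8, 33.8]
eef_rot: [0.61, 0.792, 0.0, 0.0]
wrist_force: [0.4, -0.8, -1.0]
gripper_width: 38.9
gripper_force: 60.2
```

Request:
send_rows(increments=[0.8,0,0,0,0,0.6,0,0,0,0,0.4,0,0,0,0,0,0,0,0,0,0,0,0,0,0,0,0,0,0,0,0,0,0,-0.5,0,0,0,0,-1.5,0,0,0,0,-2.5,0,0,0,0,-3,0,0,0,0,-2,0,0,0,0,-0.8,0])

```text
time: 14.18
position: [505.6, 154.6, 139.4]
eef_rot: [0.61, 0.793, 0.001, 0.001]
wrist_force: [1.0, -0.2, 0.5]
gripper_width: 85.6
gripper_force: 0.0
```

```bash
python3 -c "
from h import *
rep(); print(delta(*POT['red'],137))"
```

```text
t 14.18 [505.6 154.6 139.4] ydir 14.86 w 85.6 0.0 F [ 1.  -0.2  0.5]
[-40.95  -3.22   0.25]
```

Request:
send_rows(increments=[0,-1.2,-0.1,0,0,0,-2.4,-0.2,0,0,0,-2.7,-0.2,0,0,0,-2.7,-0.2,0,0,0,-2.7,-0.2,0,0,0,-2.7,-0.2,0,0,0,-2.7,-0.2,0,0,0,-2.7,-0.2,0,0,0,-2.7,-0.2,0,0,0,-2.7,-0.2,0,0,0,-2.7,-0.2,0,0,0,-2.7,-0.2,0,0])

```text
time: 15.18
position: [560.1, -149.1, 135.0]
eef_rot: [0.61, 0.792, -0.0, -0.001]
wrist_force: [0.5, 0.1, 1.0]
gripper_width: 85.4
gripper_force: 0.0
```

Request:
send_rows(increments=[0,-2.7,-0.3,0,0,0,-2.7,-0.3,0,0,0,-2.4,-0.2,0,0,0,-1.6,-0.1,0,0,0,-0.7,0,0,0,0,0,0,0,0,0,0,0,0,0])

```text
time: 15.77
position: [577.4, -246.8, 135.5]
eef_rot: [0.61, 0.793, -0.0, -0.001]
wrist_force: [-0.1, 1.2, -0.7]
gripper_width: 85.3
gripper_force: 0.0
```

```bash
python3 -c "
from h import *
rep(); print(delta(*POT['red'],31)); s=robot.get_state(); snap('wrist','w3'); lids('w3',s['position'],s['eef_rot'])"
```

```text
t 15.77 [ 577.4 -246.8  135.5] ydir 14.84 w 85.3 0.0 F [-0.1  1.2 -0.7]
[-0.32  0.14 10.45]
yellow [ 518.9 -148.    16.2] [273.  57.]
blue [ 598.2 -307.7   19.1] [325. 288.]
blue [ 553.9 -289.9   15. ] [276. 257.]
red [ 579.5 -249.6   21.6] [322. 217.]
red [ 542.4 -242.7   16.3] [274. 196.]
```

View pics/w3.png

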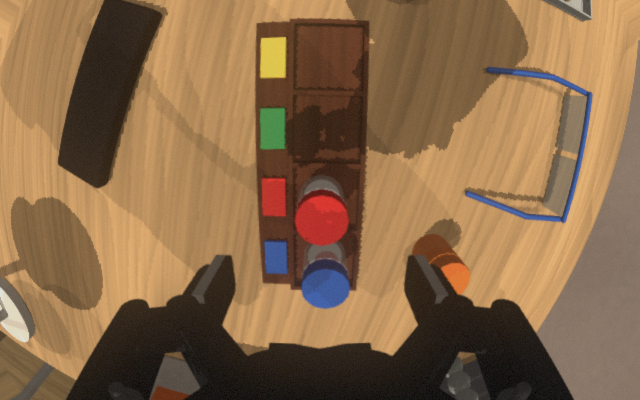

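The yellow and green bays are empty. Red is at (322,217) and blue at (325,288). Red measures (579.5,-249.6), as expected, so I'll grip it.

Request:
send_rows(increments=[0,-0.3,0.1,1,0,0,0,0,2,0,0,0,0,2,0,0,0,0,2,0,0,0,0,2,0,0,0,0,1,0,0,0,0,0.4,0,0,0,0,0,0,1,0,0,0,0,1,0,0,0,0,1,0,0,0,0,1,0,0,0,0])

```text
time: 16.82
position: [580.1, -250.1, 33.1]
eef_rot: [0.61, 0.793, 0.0, 0.001]
wrist_force: [-0.8, 2.3, 48.1]
gripper_width: 39.0
gripper_force: 53.4
```

Request:
send_rows(increments=[1,0,0,0,0,1,0,0,0,0,1,0,0,0,0,1,0,0,0,0])

```text
time: 17.15
position: [580.1, -250.1, 33.3]
eef_rot: [0.61, 0.793, 0.0, 0.001]
wrist_force: [0.2, 1.4, 7.4]
gripper_width: 38.8
gripper_force: 60.0
```

```bash
python3 -c "
from h import *
rep(); print(delta(*BAY['red'],120))"
```

```text
t 17.15 [ 580.1 -250.1   33.3] ydir 14.85 w 38.8 60.0 F [0.2 1.4 7.4]
[47.15  2.9  -8.72]
```

Request:
send_rows(increments=[1,0,0,-0.5,0,1,0,0,-1.5,0,1,0,0,-2,0,1,0,0,-2,0,1,0,0,-2,0,1,1,0,-0.8,0,1,2,0.1,0,0,1,2.7,0.2,0,0,1,2.7,0.2,0,0,1,2.7,0.2,0,0,1,2.7,0.2,0,0,1,2.7,0.2,0,0])

```text
time: 18.15
position: [547.0, -85.7, 120.1]
eef_rot: [0.61, 0.793, -0.0, -0.0]
wrist_force: [0.3, -0.1, -1.1]
gripper_width: 38.6
gripper_force: 60.3
```

Request:
send_rows(increments=[1,2.7,0.2,0,0,1,2.7,0.2,0,0,1,2.7,0.2,0,0,1,2.7,0.2,0,0,1,2.7,0.2,0,0,1,2.7,0.2,0,0,1,2.7,0.2,0,0,1,2.7,0.2,0,0,1,2.7,0.1,0,0,1,2.7,0.1,0,0,1,2,0,0,0,1,1.1,0,0,0])

```text
time: 19.15
position: [486.8, 210.1, 120.1]
eef_rot: [0.609, 0.793, -0.0, -0.0]
wrist_force: [0.3, 0.5, -1.0]
gripper_width: 38.4
gripper_force: 60.3
```

Request:
send_rows(increments=[1,0.5,0,0,0,1,0,0,0,0,1,0,0,0,0])

```text
time: 19.4
position: [487.0, 212.3, 120.2]
eef_rot: [0.61, 0.793, -0.0, 0.0]
wrist_force: [-0.5, -1.3, -0.8]
gripper_width: 38.9
gripper_force: 60.3
```

```bash
python3 -c "
from h import *
rep(); print(delta(*BAY['red'],33.8))"
```

```text
t 19.4 [487.  212.3 120.2] ydir 14.85 w 38.9 60.3 F [-0.5 -1.3 -0.8]
[0.08 0.04 8.64]
```

Request:
send_rows(increments=[1,0.1,0,1,0,1,0,0,2,0,1,0,0,2,0,1,0,0,2,0,1,0,0,1,0,1,0,0,0.5,0,1,0,0,0.2,0,1,0,0,0,0,1,0,0,0,0])

```text
time: 20.15
position: [487.3, 213.3, 33.9]
eef_rot: [0.61, 0.792, 0.0, 0.0]
wrist_force: [-0.5, -0.1, -0.0]
gripper_width: 38.9
gripper_force: 60.2
```

Request:
send_rows(increments=[0.8,0,0,0,0,0.6,0,0,0,0,0.4,0,0,0,0,0,0,0,0,0,0,0,0,0,0,0,0,0,0,0,0,0,0,-0.5,0,0,0,0,-1.5,0,0,0,0,-2.5,0,0,0,0,-3,0,0,0,0,-2,0,0,0,0,-0.8,0])

```text
time: 21.15
position: [487.8, 214.2, 139.5]
eef_rot: [0.61, 0.793, 0.002, 0.001]
wrist_force: [0.3, 1.3, -0.4]
gripper_width: 85.2
gripper_force: 0.0
```

```bash
sed -i 's/blue=(596,-304)/blue=(598,-307)/' h.py; python3 -c "
from h import *
rep(); print(delta(*POT['blue'],137))"
```

```text
t 21.15 [487.8 214.2 139.5] ydir 14.86 w 85.2 0.0 F [ 0.3  1.3 -0.4]
[-53.2   -2.71   0.24]
```

Request:
send_rows(increments=[0,-1.2,-0.1,0,0,0,-2.4,-0.1,0,0,0,-2.7,-0.1,0,0,0,-2.7,-0.1,0,0,0,-2.7,-0.1,0,0,0,-2.7,-0.1,0,0,0,-2.7,-0.2,0,0,0,-2.7,-0.2,0,0,0,-2.7,-0.2,0,0,0,-2.7,-0.1,0,0,0,-2.7,-0.1,0,0,0,-2.7,-0.1,0,0])

```text
time: 22.15
position: [550.0, -87.6, 135.1]
eef_rot: [0.61, 0.792, -0.0, -0.001]
wrist_force: [1.3, 0.6, -1.3]
gripper_width: 85.4
gripper_force: 0.0
```

Request:
send_rows(increments=[0,-2.7,-0.2,0,0,0,-2.7,-0.2,0,0,0,-2.7,-0.2,0,0,0,-2.7,-0.2,0,0,0,-2.7,-0.2,0,0,0,-2.7,-0.1,0,0,0,-2.6,-0.1,0,0,0,-2,0,0,0,0,-1.2,0,0,0,0,-0.6,0,0,0,0,0,0,0,0,0,0,0,0,0])

```text
time: 23.15
position: [596.4, -307.1, 135.5]
eef_rot: [0.61, 0.793, -0.0, -0.001]
wrist_force: [0.6, -0.4, 0.3]
gripper_width: 84.9
gripper_force: 0.0
```

```bash
python3 -c "
from h import *
rep(); print(delta(*POT['blue'],31)); s=robot.get_state(); snap('wrist','w4'); lids('w4',s['position'],s['eef_rot'])"
```

```text
t 23.15 [ 596.4 -307.1  135.5] ydir 14.84 w 84.9 0.0 F [ 0.6 -0.4  0.3]
[-0.04  0.16 10.45]
blue [ 597.5 -306.9   19.7] [321. 214.]
blue [ 558.1 -302.5   15.2] [269. 195.]
red [ 546.3 -255.5   16.2] [268. 127.]
```

Request:
send_rows(increments=[0,0,0.1,1,0,0,0,0,2,0,0,0,0,2,0,0,0,0,2,0,0,0,0,2,0,0,0,0,1,0,0,0,0,0.4,0,0,0,0,0,0,1,0,0,0,0,1,0,0,0,0,1,0,0,0,0,1,0,0,0,0])

```text
time: 24.2
position: [598.3, -307.3, 33.1]
eef_rot: [0.61, 0.793, 0.0, 0.001]
wrist_force: [-3.2, 1.8, 47.9]
gripper_width: 38.7
gripper_force: 53.4
```

Request:
send_rows(increments=[1,0,0,0,0,1,0,0,0,0,1,0,0,0,0,1,0,0,0,0])

```text
time: 24.53
position: [598.4, -307.4, 33.3]
eef_rot: [0.61, 0.793, 0.0, 0.001]
wrist_force: [-0.4, 0.4, 6.1]
gripper_width: 38.8
gripper_force: 60.1
```

```bash
python3 -c "
from h import *
rep(); print(delta(*BAY['blue'],120))"
```

```text
t 24.53 [ 598.4 -307.4   33.3] ydir 14.85 w 38.8 60.1 F [-0.4  0.4  6.1]
[59.35  2.46 -8.74]
```

Request:
send_rows(increments=[1,0,0,-0.5,0,1,0,0,-1.5,0,1,0,0,-2,0,1,0,0,-2,0,1,0,0,-2,0,1,1,0,-0.8,0,1,2,0.1,0,0,1,2.7,0.1,0,0,1,2.7,0.1,0,0,1,2.7,0.1,0,0,1,2.7,0.1,0,0,1,2.7,0.1,0,0])

```text
time: 25.53
position: [560.5, -144.2, 120.0]
eef_rot: [0.61, 0.793, 0.0, -0.0]
wrist_force: [-0.2, 0.0, -0.3]
gripper_width: 38.8
gripper_force: 60.2
```

Request:
send_rows(increments=[1,2.7,0.1,0,0,1,2.7,0.1,0,0,1,2.7,0.1,0,0,1,2.7,0.1,0,0,1,2.7,0.1,0,0,1,2.7,0.1,0,0,1,2.7,0.1,0,0,1,2.7,0.1,0,0,1,2.7,0.1,0,0,1,2.7,0.2,0,0,1,2.7,0.1,0,0,1,2.7,0.1,0,0])

```text
time: 26.53
position: [489.7, 172.0, 120.1]
eef_rot: [0.61, 0.793, -0.0, -0.0]
wrist_force: [1.6, -0.3, -0.1]
gripper_width: 38.6
gripper_force: 60.2
```

Request:
send_rows(increments=[1,2.7,0.1,0,0,1,2.7,0.1,0,0,1,2.3,0.1,0,0,1,1.5,0.1,0,0,1,0.9,0.1,0,0,1,0.4,0,0,0,1,0,0,0,0,1,0,0,0,0])

```text
time: 27.2
position: [468.8, 272.7, 120.2]
eef_rot: [0.61, 0.793, -0.0, 0.0]
wrist_force: [0.3, -0.6, -0.3]
gripper_width: 38.7
gripper_force: 60.2
```

```bash
python3 -c "
from h import *
rep(); print(delta(*BAY['blue'],33.8))"
```

```text
t 27.2 [468.8 272.7 120.2] ydir 14.84 w 38.7 60.2 F [ 0.3 -0.6 -0.3]
[-0.03  0.11  8.64]
```

Lower, release, lift clear, then back off sideways so the top camera can see the racks.

Request:
send_rows(increments=[1,0,0.1,1,0,1,0,0,2,0,1,0,0,2,0,1,0,0,2,0,1,0,0,1,0,1,0,0,0.5,0,1,0,0,0.2,0,1,0,0,0,0,1,0,0,0,0])

```text
time: 27.95
position: [470.1, 273.0, 33.4]
eef_rot: [0.61, 0.792, 0.0, 0.0]
wrist_force: [-0.3, -0.7, -0.3]
gripper_width: 38.8
gripper_force: 60.2
```

Request:
send_rows(increments=[0.8,0,0,0,0,0.6,0,0,0,0,0.4,0,0,0,0,0,0,0,0,0,0,0,0,0,0,0,0,0,0,0,0,0,0,-0.5,0,0,0,0,-1.5,0,0,0,0,-2.5,0,0,0,0,-3,0,0,0,0,-3,0,0,0,0,-3,0])

```text
time: 28.95
position: [469.5, 273.4, 170.1]
eef_rot: [0.61, 0.793, 0.0, 0.0]
wrist_force: [0.6, 0.9, 0.6]
gripper_width: 85.4
gripper_force: 0.0
```

Request:
send_rows(increments=[0,1,-1,-1,0,0,2,-2,0,0,0,2.2,-2.2,0,0,0,2.2,-2.2,0,0,0,2.2,-2.2,0,0,0,2.2,-2.2,0,0,0,2.2,-2.2,0,0,0,2.2,-2.2,0,0,0,2,-2,0,0,0,1,-1,0,0,0,0.5,-0.5,0,0,0,0,0,0,0])

```text
time: 29.95
position: [227.7, 413.7, 178.3]
eef_rot: [0.609, 0.793, -0.0, -0.0]
wrist_force: [0.1, 0.6, 0.2]
gripper_width: 85.2
gripper_force: 0.0
```

Run:
```python
from h import *
rep(); o=np.array([495.9,183.4]); a=.283; M=np.array([[np.cos(a),np.sin(a)],[-np.sin(a),np.cos(a)]])
for n in('top','side'):
    c=snap(n,n+'9'); P=cloud(c); z=P[...,2]
    for k in BAY:
        m=(z>64)&(z<80)&(np.hypot(P[...,0]-BAY[k][0],P[...,1]-BAY[k][1])<30); Q=P[m]
        if len(Q)<20: print(n,k,len(Q)); continue
        (x,y),r=cv2.minEnclosingCircle(Q[:,:2].astype(np.float32)); print(n,k,len(Q),'rack xy',np.round(M@([x,y]-o),1),'r',round(r,1),'z',np.round(np.percentile(Q[:,2],[10,50,90]),1))
im=cv2.imread('pics/top9.png')[170:310,130:320]; cv2.imwrite('pics/top9c.png',cv2.resize(im,None,fx=4,fy=4))
```

```text
t 29.95 [227.7 413.7 178.3] ydir 14.96 w 85.2 0.0 F [0.1 0.6 0.2]
top yellow 351 rack xy [ -0.6 -94.7] r 19.6 z [66.8 68.6 70.3]
top green 361 rack xy [  0.4 -31.2] r 19.9 z [67.1 68.6 70.4]
top red 368 rack xy [ 0.1 30.1] r 20.1 z [66.7 68.7 70.6]
top blue 373 rack xy [ 0.3 92.8] r 19.7 z [66.8 68.7 70.4]
side yellow 241 rack xy [  0.4 -92. ] r 20.7 z [68.3 70.2 72. ]
side green 273 rack xy [  0.4 -29.4] r 20.5 z [67.9 70.1 71.7]
side red 307 rack xy [ 0.3 32.3] r 20.3 z [68.1 70.1 72. ]
side blue 353 rack xy [ 1.1 94.7] r 20.1 z [68.3 70.1 71.9]
```

View pics/top9c.png

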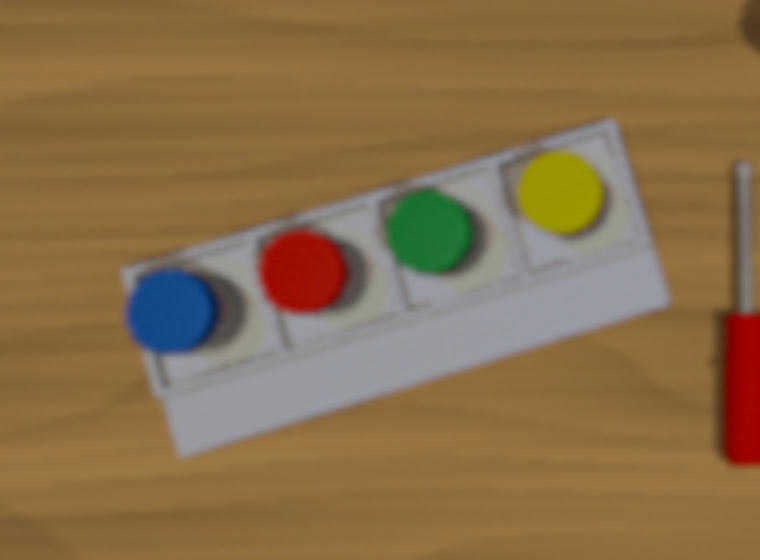

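View pics/side9.png

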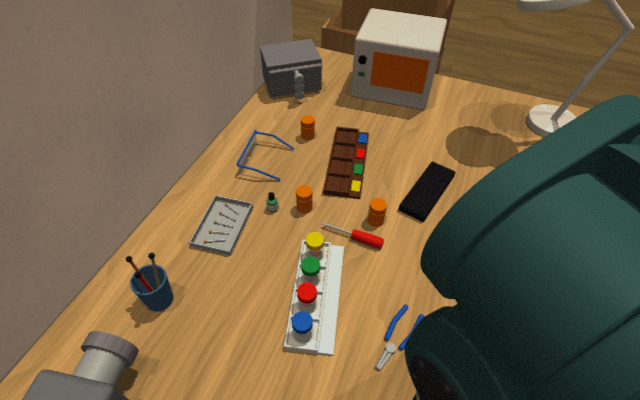

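The white rack holds blue, red, green and yellow from left to right: crop (172,312), (303,271), (430,231), (561,194). All four are flat, lids at 70 mm, within 2 mm of their bay centres, and the wooden rack is empty. The arm is clear.

```bash
python3 -c "
from h import *
print(robot.sign_off())"
```

```text
the job is handed in; nothing more can be done
None
```

I moved all four pots to the white rack in reverse order (blue, red, green, yellow from the left), upright and released within about 2 mm of their bay centres, and handed the job in at about 30 s; the hand-in returned no verdict.

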